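Tip a gel glass out of its dock and lay it on the light pad

ROBOT

A 6-joint arm with a two-finger parallel gripper is mounted at the origin on the work surface. World frame = base frame: x ahead of the robot, y to its left, z up, the work surface at z = 0. Lengths are in m, angles in rad, forces in N, time in s.
With the tool pointing down it reaches from about 0.325 to 0.75 m from the base axis. Payload 7.6 kg.
Tool frame: the origin (TCP) lies at the very end of the fingers, on their centre line; the grasp point (between the pads) lies 19 mm behind it (arm.hold_point_z is the distance from the TCP to the grasp point, in m); z points along the fingers, y is the line along which they close (so a half turn about z gives the same grasp; the last joint's range is limited). The gripper opens to 85 mm and grips with 20 to 120 N. Pads are 22 mm wide; open, the fingers measure 114 mm over their backs; the gripper's body (76 mm by 85 mm) begins 54 mm behind the grasp point. The pads swing forward as they close: fully open they stand 13 mm farther back than shut.
Start: joints at [1.147, 0.052, 1.401, -0, 1.689, -0.07], TCP at [0.182, 0.493, 0.231] pointing down, gripper open.
Joint ranges: [-2.9, 2.9], [-0.91, 2.17], [0.12, 2.37], [-1.06, 4.2], [0.26, 2.73], [-2.93, 2.93]. Speed limits (rad/s): [2.57, 2.57, 3.01, 3.14, 3.14, 3.14].

INTERFACE

Orientations are given as a unit quaternion [w, x, y, z].
In Python, from station import arm, vision, job, readout gives the robot as it stands (arm), with the cameras (vision), the job (job) and the readings (readout).
- The arm moves only by the tool advance, called after ">>>" as name(argument=value, ...) on one line, values as JSON. Schema: {"type":"object","properties":{"moves":{"type":"array","items":{"type":"number"},"minItems":6,"maxItems":72},"jaw":{"type":"number"},"squeeze":{"type":"number"},"only":{"type":"string"},"quiet":{"type":"boolean"},"lines":{"type":"string"}},"required":["moves"],"additionalProperties":false}. moves is one flat list of numbers that holds 1 to 12 rows one after another, with no inner brackets; each row has 6 numbers: dx, dy, dz in m, then a rotation vector rx, ry, rz in rad; each row shifts and turns the commanded pose from where the row before left it, along the tool's axes as they then stand; what a row does not reach is not made up. A row lasts 1/10 s, in which the tool goes at most 0.05 m and 0.15 rad, less where a joint would pass 70% of its speed; a pose out of reach is approached as far as the arm can. jaw is the finger opening in m, set as the call begins (left out keeps the last). The fingers move at their own pace and stop on an object; squeeze is the grip in N (left out, the last holds). Time passes only in rows, so rows that do not move let the fingers close. The tool returns the time, the measured TCP pose, the force, the opening and the grip force at its end. only (a regular expression) keeps the lines of the reply that match it, lines (a string "A,B") keeps lines A to B, and quiet returns only ok. Input that does not fit is refused with a message, and nothing moves.
- readout.state(): the state, without advancing time (a new reading comes with each control period).
- vision.read_camera(name): name is "scene" or "top" or "wrist"; returns a dict with "pixels" (480x640x3 uint8, blue, green, red), "vertical_fov" (degrees; the focal length in pixels is half the picture's height over the tangent of half this angle, whatever the lens; pixels are square), "cx", "cy" (the principal point, pixels), "k1" (the pictures are not rectified: a ray, as slopes to the right and down, at radius r is drawn at 1 + k1 r^2 times it, then the intrinsics apply), "view" (4x4, takes a point from world to camera coordinates). Camera axes: x right, y up, looking along -z (the intrinsics and any distortion apply to the point x, -y, -z); pixel columns grow to the right and rows downward; lengths in m; the calibration is good to about 2 mm. A picture is of the moment at which its call begins. There is no depth.
- job.finish_job(): hands the job in; it is judged then, once.
The state is a dict: "clock": time; "joints": joint angles; "dq": joint speeds; "tau": joint torques, N m; "tool_pos": TCP position; "tcp_rot": TCP orientation; "wrist_force": force on the tool from outside, world axes, zero at the start; "moment": the same for the moment, N m; "opening": finger opening in m; "grip_force": force on a finger pad.
Only numpy, scipy, OpenCV 4.12 (cv2) and the standard library are available. Lean on these libraries where they do the work, as an engineer would, in place of code of your own. Each camera call takes 0.05 s, during which the arm holds its last target. There are 200 camera calls.

TASK

Press down the white-banded end of the blue gel glass so that its dock tips the other end up and stays up, then take the glass by the raised end and set it down flat in the middle of the white light pad, its length along the pad's length. Do not let it fall onto the pad, and leave the amber glass where it lies.

Things in the scene. Friction and masses are not known exactly. Their poses are not given: they have to be found in the camera images.
- blue_plate: Blue gel glass plate, 100 (x) x 56 (y) x 5 (z) mm, 60-90 g; origin: centre of its underside, z up. White band across its top at the -x end: press there; the +x end rises. It lies in a white dock with its top 40 mm above the bench, flush with the dock's side rails (13 mm wide, 2 mm gap, along the whole plate) and end wall (12 mm, 2 mm beyond +x), so it cannot be gripped lying.
- blue_bed (a joint): See-saw bed under the blue plate: 0 rad flat, 0.50 rad (29 deg) fully tipped, a stop; grows as the -x end goes down (room below for closed fingertips between the rails; that end is open). Hinge along plate y, 8 mm from plate centre towards -x, 6 mm under it. Friction-stiff (about 3 N at the band), stays where left. Fully tipped, the +x end is 28 mm up, its long edges clear of the rails.
- light_pad: Light pad, a grey box 150 (x) x 110 (y) x 20 (z) mm with a white top, fixed to the bench. Origin at the centre of its underside, x along its length, top 20 mm above the bench.
- amber_plate: Amber gel glass plate, same size, origin, axes and white band as the blue one, in an identical dock of its own (each dock is fixed, 130 x 86 x 40 mm, centred under its plate and aligned with it, a yellow mark on each rail beside the band). To be left alone.

How it is judged:
By the outcome, as a careful person would: the job done as asked, in the order asked, and still so for the second after the job is handed in, with the robot touching nothing.
It also fails if it takes over 48 s, if anything falls off the work surface, if the arm or the gripper's body presses on something with over 40 N, if the wrist force passes 120 N, or if a joint passes its speed limit or range.

## Working session

There is one attempt and no reset: what is moved stays moved. The work goes in short steps, Python scripts to look and compute and a tool call to move; the robot and the scene stay as the last step left them, time stands still between calls to the robot, and variables do not carry over. Pictures are saved under pics/ and viewed, at most 10 in all, crops included, and the job is handed in when it is done.

```bash
ls; mkdir -p pics
```

Run:
```python
from station import arm, vision, job, readout
import cv2,json,numpy as np
for n in("scene","top"):
    c=vision.read_camera(n);cv2.imwrite(f"pics/{n}0.png",c["pixels"]);print(n,c["vertical_fov"],c["cx"],c["cy"],c["k1"],np.round(c["view"],4).tolist())
s=readout.state();print(s, arm.hold_point_z)
```

```text
pics
station.py
scene 47.6342874995733 316.90150539901043 237.23487952335387 -0.0006026589045262995 [[0.8789, 0.4768, 0.0166, -0.4849], [-0.3315, 0.5853, 0.74, 0.1198], [0.3431, -0.6558, 0.6725, -1.1485], [0.0, 0.0, 0.0, 1.0]]
top 50.74247770704253 315.24449038146486 235.04500490337625 -0.1413758696893766 [[-0.0115, -0.9998, -0.0138, 0.0199], [0.9827, -0.0138, 0.1846, -0.5415], [-0.1848, -0.0114, 0.9827, -0.8611], [0.0, 0.0, 0.0, 1.0]]
{'clock': 0.1, 'joints': array([ 1.14667459e+00,  5.27615874e-02,  1.40164352e+00,  3.32309830e-05,
        1.68856154e+00, -7.03324005e-02]), 'dq': array([-0.00157237, -0.00131372, -0.00391757,  0.00062395,  0.00010343,
        0.00141888]), 'tau': array([ 8.56549359e-04, -3.82579887e+01, -3.60987067e+01, -5.94847870e-05,
        4.70790808e-03,  8.59152152e-06]), 'tool_pos': array([0.18176565, 0.49224902, 0.23055275]), 'tcp_rot': array([-1.84119080e-04,  1.75971601e-01,  9.84395004e-01, -6.62069331e-04]), 'wrist_force': array([0.04294194, 0.24603254, 0.66362504]), 'moment': array([0.04621018, 0.02860332, 0.01643671]), 'grip_force': 0.0, 'opening': 0.08568029912689061} 0.0187
```

View pics/top0.png

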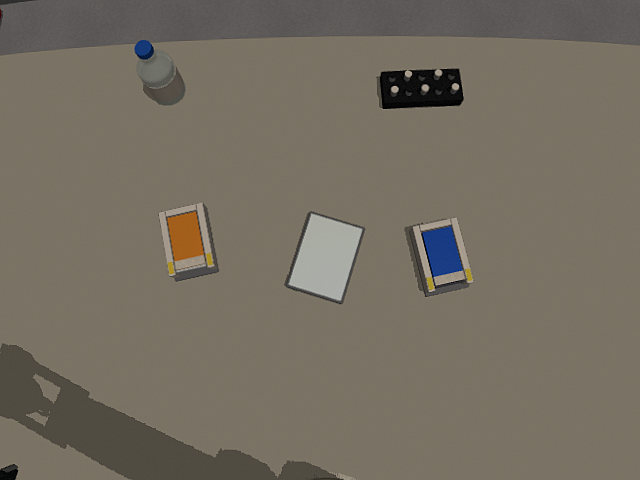

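View pics/scene0.png

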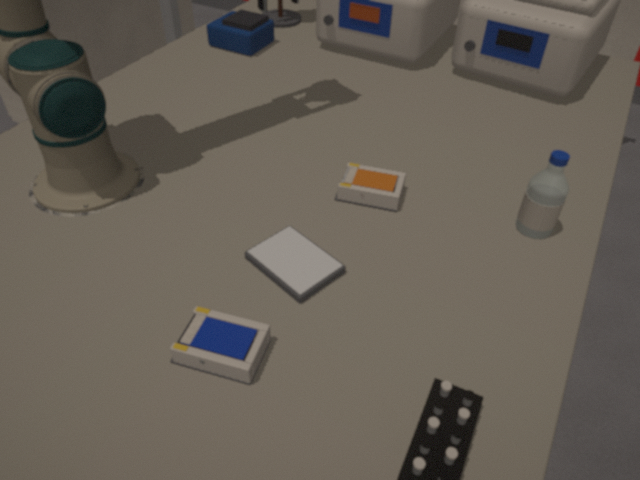

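Top view: the blue dock is at about (442,255) with its band at the near (lower) end. The pad is at (326,257) and the amber dock at (186,240). The scene view shows the blue plate at (222,340) and the pad at (295,263).

Create h.py:
```python
from station import arm, vision, job, readout
import cv2,numpy as np
from scipy.spatial.transform import Rotation as R
def K(c):
    f=240/np.tan(np.radians(c["vertical_fov"])/2)
    return np.array([[f,0,c["cx"]],[0,f,c["cy"]],[0,0,1.]]),np.array([c["k1"],0,0,0.])
def rays(c,px):
    k,d=K(c);u=cv2.undistortPoints(np.float64(px).reshape(-1,1,2),k,d).reshape(-1,2)
    V=np.array(c["view"]);r=np.c_[u[:,0],-u[:,1],-np.ones(len(u))]@V[:3,:3]
    return -V[:3,:3].T@V[:3,3],r/np.linalg.norm(r,axis=1)[:,None]
def plane(c,px,z):
    o,r=rays(c,px);return o+r*((z-o[2])/r[:,2])[:,None]
def tri(c1,p1,c2,p2):
    o1,a=rays(c1,[p1]);o2,b=rays(c2,[p2]);a,b=a[0],b[0]
    t=np.linalg.lstsq(np.c_[a,-b],o2-o1,rcond=None)[0];x,y=o1+t[0]*a,o2+t[1]*b
    return (x+y)/2,np.linalg.norm(x-y)
def proj(c,P):
    V=np.array(c["view"]);q=np.atleast_2d(P)@V[:3,:3].T+V[:3,3];k,d=K(c)
    return cv2.projectPoints(q*[1,-1,-1],np.zeros(3),np.zeros(3),k,d)[0].reshape(-1,2)
def quad(m):
    m=m.astype(np.uint8)*255
    cs=cv2.findContours(cv2.morphologyEx(m,cv2.MORPH_OPEN,np.ones((3,3))),cv2.RETR_EXTERNAL,cv2.CHAIN_APPROX_NONE)[0]
    k=max(cs,key=cv2.contourArea);h=cv2.convexHull(k)
    q=cv2.approxPolyN(h,4).reshape(-1,2).astype(float)
    return q,k.reshape(-1,2).astype(float)
def box(c,mask,z):
    q,k=quad(mask);P=plane(c,k,z)
    (cx,cy),(w,h),a=cv2.minAreaRect((P[:,:2]*1000).astype(np.float32))
    if w<h:w,h,a=h,w,a+90
    return np.round([cx,cy,w,h,(a+90)%180-90],1)
def blue(c):
    h=cv2.cvtColor(c["pixels"],cv2.COLOR_BGR2HSV);return (abs(h[...,0].astype(int)-115)<12)&(h[...,1]>170)&(h[...,2]>60)
def white(c):
    p=c["pixels"].astype(int);return (p.min(2)>140)
```

Run:
```python
from h import *
C={n:vision.read_camera(n) for n in("scene","top")}
roi={"scene":{"b":(170,305,275,385),"p":(240,222,350,300)},"top":{"b":(405,210,480,300),"p":(280,205,370,305)}}
Q={}
for n,c in C.items():
    print(n,"pad mean",c["pixels"][263 if n=="scene" else 257, 295 if n=="scene" else 326])
    for o,f,z in(("b",blue,.04),("p",white,.02)):
        x0,y0,x1,y1=roi[n][o];m=np.zeros((480,640),bool);m[y0:y1,x0:x1]=1
        mm=m&f(c)
        if mm.sum()<50: print(n,o,mm.sum());continue
        Q[n,o]=quad(mm)[0];print(n,o,mm.sum(),Q[n,o].tolist(),"box",box(c,mm,z))
for o,z in(("b",.04),("p",.02)):
    a=Q["top",o];g=proj(C["scene"],plane(C["top"],a,z))
    L=[]
    for i in range(4):
        j=np.argmin(np.linalg.norm(Q["scene",o]-g[i],axis=1));P,e=tri(C["top"],a[i],C["scene"],Q["scene",o][j]);L.append(P);print(o,np.round(P*1000,1),round(e*1000,1))
    print("mean",np.mean(L,0))
```

```text
scene pad mean [140 146 152]
scene b 1471 [[256.0, 331.0], [242.0, 358.0], [191.0, 344.0], [207.0, 318.0]] box [ 512.6 -217.8   80.1   51.7   11.5]Traceback (most recent call last):
  File "<stdin>", line 11, in <module>
  File "h.py", line 23, in quad
    k=max(cs,key=cv2.contourArea);h=cv2.convexHull(k)
ValueError: max() iterable argument is empty
```

Create m.py:
```python
from h import *
C={n:vision.read_camera(n) for n in("scene","top")}
roi={"scene":{"b":(170,305,275,385),"p":(240,222,350,300)},"top":{"b":(405,210,480,300),"p":(280,205,370,305)}}
Q={}
for n,c in C.items():
    for o,z in(("b",.04),("p",.02)):
        x0,y0,x1,y1=roi[n][o];mm=np.zeros((480,640),bool)
        s=c["pixels"][y0:y1,x0:x1].min(2)
        mm[y0:y1,x0:x1]=blue(c)[y0:y1,x0:x1] if o=="b" else cv2.threshold(s,0,255,cv2.THRESH_OTSU)[1]>0
        Q[n,o]=quad(mm)[0];print(n,o,mm.sum(),Q[n,o].tolist(),"box",box(c,mm,z))
for o,z in(("b",.04),("p",.02)):
    a=Q["top",o];g=proj(C["scene"],plane(C["top"],a,z))
    L=[]
    for i in range(4):
        j=np.argmin(np.linalg.norm(Q["scene",o]-g[i],axis=1));P,e=tri(C["top"],a[i],C["scene"],Q["scene",o][j]);L.append(P);print(o,np.round(P*1000,1),round(e*1000,1))
    print("mean",np.mean(L,0))
```

```bash
python3 m.py
```

```text
scene b 1464 [[256.0, 331.0], [241.0, 358.0], [191.0, 344.0], [207.0, 318.0]] box [ 512.7 -217.7   79.7   52.1   11.4]
scene p 3181 [[342.0, 265.0], [300.0, 294.0], [247.0, 251.0], [289.0, 226.0]] box [507.4  -3.5 140.6 100.4 -17.9]
top b 1343 [[462.0, 270.0], [433.0, 276.0], [422.0, 232.0], [450.0, 226.0]] box [ 511.1 -217.2   82.6   55.8   10.9]
top p 4035 [[362.0, 229.0], [340.0, 301.0], [288.0, 284.0], [311.0, 213.0]] box [507.5  -4.9 140.1 100.1 -18. ]
b [ 476.6 -251.5   39.8] 3.1
b [ 466.4 -198.8   36.9] 1.5
b [ 546.8 -183.    37.9] 0.7
b [ 556.4 -235.4   40.9] 1.6
mean [ 0.5115387  -0.21715943  0.03886195]
p [558.5 -73.5  19.9] 1.9
p [425.1 -30.   19. ] 1.2
p [456.8  64.4  20.3] 0.1
p [589.7  20.9  20.5] 0.1
mean [ 0.50753    -0.00455375  0.019933  ]
```

Pad: centre (507.5, -4.5) mm, yaw -18°, top z about 20. Blue plate: centre about (502.7, -219.3), yaw 11.2°, top about 40. I'll move above the band with the fingers shut, then take a wrist check.

>>> advance(moves=[-0.038, -0.0265, 0, 0, 0, 0, -0.038, -0.0265, 0, 0, 0, 0, -0.038, -0.0265, 0, 0, 0, 0, -0.038, -0.0265, 0, 0, 0, 0, -0.038, -0.0265, 0, 0, 0, 0, -0.038, -0.0265, 0, 0, 0, 0, -0.038, -0.0265, 0, 0, 0, 0, -0.038, -0.0265, 0, 0, 0, 0, -0.038, -0.0265, 0, 0, 0, 0], jaw=0, squeeze=40)

```text
clock: 1.2
tool_pos: [0.4208, 0.1485, 0.2315]
tcp_rot: [0.0, 0.176, 0.984, 0.0]
wrist_force: [0.2, 1.0, 0.7]
opening: 0.0002
grip_force: 0.0
```

>>> advance(moves=[-0.0204, -0.043, 0, 0, 0, 0, -0.0204, -0.043, 0, 0, 0, 0, -0.0204, -0.043, 0, 0, 0, 0, -0.0204, -0.043, 0, 0, 0, 0, -0.0204, -0.043, 0, 0, 0, 0, -0.0204, -0.043, 0, 0, 0, 0, -0.0204, -0.043, 0, 0, 0, 0, -0.0204, -0.043, 0, 0, 0, 0, 0, 0, 0.01, 0, 0, -0.136, 0, 0, 0.01, 0, 0, -0.136, 0, 0, 0, 0, 0, -0.136, 0, 0, 0, 0, 0, -0.137])

```text
clock: 2.4
tool_pos: [0.4537, -0.229, 0.2107]
tcp_rot: [-0.0, -0.098, 0.995, 0.0]
wrist_force: [0.9, 0.2, 0.8]
opening: -0.0001
grip_force: 0.0
```

Run:
```python
from h import *
c=vision.read_camera("wrist");cv2.imwrite("pics/w1.png",c["pixels"])
s=readout.state();print(s["clock"],s["joints"].round(3),s["tool_pos"],R.from_quat(s["tcp_rot"],scalar_first=True).as_matrix().round(3).tolist(),s["opening"],s["wrist_force"])
u=np.array([np.cos(np.radians(11.2)),np.sin(np.radians(11.2)),0]);v=np.array([-u[1],u[0],0]);P=np.array([.5027,-.2193,.04])
print(proj(c,[P+a*u+b*v for a,b in((.05,.028),(.05,-.028),(-.05,-.028),(-.05,.028))]).round())
print(box(c,blue(c),.04),quad(blue(c))[0].tolist())
```

```text
2.45 [-0.54   0.012  1.482  0.     1.648 -2.314] [ 0.45385464 -0.22898399  0.21098707] [[-0.979, -0.202, -0.0], [-0.202, 0.979, 0.0], [0.0, 0.0, -1.0]] -2.0183729703001297e-05 [-0.74115044  1.38557297 -0.64017074]
[[363. 336.]
 [294. 336.]
 [291. 216.]
 [366. 216.]]
[ 501.3 -220.4   61.8   55.2   11.2] [[364.0, 239.0], [362.0, 313.0], [293.0, 313.0], [291.0, 239.0]]
```

View pics/w1.png

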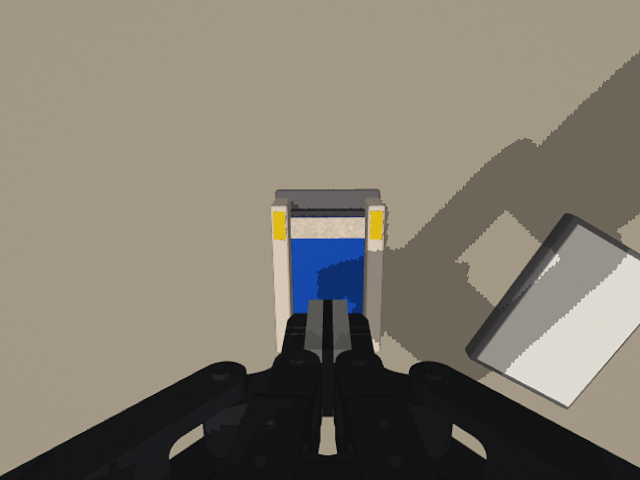

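The wrist view shows the dock with its band at columns 291-366, rows 218-238. This agrees with the estimate to within 2 px. Lowering to press.

>>> advance(moves=[0, 0, 0.04, 0, 0, 0, 0, 0, 0.04, 0, 0, 0, 0, 0, 0.04, 0, 0, 0, 0, 0, 0.04, 0, 0, 0, 0, 0, 0.005, 0, 0, 0, 0, 0, 0.005, 0, 0, 0, 0, 0, 0.004, 0, 0, 0])

```text
clock: 3.15
tool_pos: [0.4552, -0.2297, 0.0393]
tcp_rot: [0.001, -0.095, 0.995, -0.001]
wrist_force: [-2.4, 0.2, 4.5]
opening: 0.0
grip_force: 1.8
```

>>> advance(moves=[0, 0, 0.004, 0, 0, 0, 0, 0, 0.003, 0, 0, 0, 0, 0, 0.003, 0, 0, 0, 0, 0, 0.002, 0, 0, 0])

```text
clock: 3.55
tool_pos: [0.4544, -0.2294, 0.0257]
tcp_rot: [0.001, -0.095, 0.995, -0.001]
wrist_force: [-1.3, -2.4, 2.5]
opening: -0.0001
grip_force: 1.4
```

>>> advance(moves=[0, 0, 0.001, 0, 0, 0, 0, 0, 0.001, 0, 0, 0])

```text
clock: 3.75
tool_pos: [0.4544, -0.2289, 0.0234]
tcp_rot: [0.0, -0.095, 0.995, -0.0]
wrist_force: [0.7, -0.7, 3.0]
opening: 0.0
grip_force: 1.2
```

>>> advance(moves=[0, 0, 0.001, 0, 0, 0, 0, 0, 0.001, 0, 0, 0])

```text
clock: 3.95
tool_pos: [0.4545, -0.229, 0.0223]
tcp_rot: [0.001, -0.096, 0.995, -0.0]
wrist_force: [-3.9, 1.0, 13.1]
opening: 0.0
grip_force: 7.1
```

>>> advance(moves=[0, 0, -0.03, 0, 0, 0, 0, 0, -0.03, 0, 0, 0, 0.04, 0, 0, 0, 0, 0, 0, 0, 0, 0, 0, 0, 0, 0, 0.035, 0, 0, 0, 0, 0, 0.03, 0, 0, 0, 0, 0, 0.005, 0, 0, 0, 0, 0, 0.004, 0, 0, 0, 0, 0, 0, 0, 0, 0], jaw=0.058)

```text
clock: 4.85
tool_pos: [0.4153, -0.2366, 0.0079]
tcp_rot: [0.0, -0.096, 0.995, -0.0]
wrist_force: [0.3, 0.5, 0.3]
opening: 0.0578
grip_force: 0.0
```

>>> advance(moves=[0, 0, 0.002, 0, 0, 0, 0, 0, 0.002, 0, 0, 0])

```text
clock: 5.05
tool_pos: [0.4155, -0.237, 0.0043]
tcp_rot: [0.001, -0.095, 0.995, -0.001]
wrist_force: [-0.5, 0.5, 0.8]
opening: 0.058
grip_force: 0.0
```

>>> advance(moves=[0, 0, 0.002, 0, 0, 0, 0, 0, 0.001, 0, 0, 0])

```text
clock: 5.25
tool_pos: [0.4148, -0.2366, 0.0003]
tcp_rot: [0.0, -0.095, 0.995, -0.0]
wrist_force: [0.3, -0.5, 0.3]
opening: 0.0579
grip_force: 0.0
```

>>> advance(moves=[0, 0, 0.001, 0, 0, 0, 0, 0, 0.001, 0, 0, 0])

```text
clock: 5.45
tool_pos: [0.4147, -0.2366, -0.0017]
tcp_rot: [0.0, -0.095, 0.995, 0.0]
wrist_force: [0.2, -0.2, -0.1]
opening: 0.0582
grip_force: 0.0
```

>>> advance(moves=[0, 0, 0.001, 0, 0, 0, 0, 0, 0.001, 0, 0, 0])

```text
clock: 5.65
tool_pos: [0.4147, -0.2365, -0.0038]
tcp_rot: [0.0, -0.095, 0.995, 0.0]
wrist_force: [-0.2, 0.5, -0.3]
opening: 0.0581
grip_force: 0.0
```

>>> advance(moves=[0, 0, 0.0005, 0, 0, 0, 0, 0, 0.0005, 0, 0, 0])

```text
clock: 5.85
tool_pos: [0.4147, -0.2365, -0.0046]
tcp_rot: [-0.0, -0.095, 0.995, 0.0]
wrist_force: [-2.6, 1.1, 4.4]
opening: 0.0582
grip_force: 2.6
```

Tips touch the bench at TCP z = -4.5 mm, so at this opening they stand 4.5 mm behind the TCP. Raising to measure the tipped plate.

>>> advance(moves=[0, 0, -0.05, 0, 0, 0, 0, 0, -0.05, 0, 0, 0, 0, 0, -0.05, 0, 0, 0, 0.02, 0, -0.045, 0, 0, 0, 0, 0, 0, 0, 0, 0], jaw=0.075)

```text
clock: 6.35
tool_pos: [0.3963, -0.2423, 0.1978]
tcp_rot: [0.005, -0.095, 0.995, -0.004]
wrist_force: [1.0, 0.2, 0.2]
opening: 0.0751
grip_force: 0.0
```

Run:
```python
from h import *
C={n:vision.read_camera(n) for n in("scene","top","wrist")}
roi={"scene":(160,290,290,390),"top":(400,200,490,300),"wrist":(0,0,640,480)}
im=[];Q={}
for n,c in C.items():
    x0,y0,x1,y1=roi[n];m=np.zeros((480,640),bool);m[y0:y1,x0:x1]=1;Q[n]=quad(m&blue(c))[0];print(n,Q[n].tolist())
    cv2.imwrite(f"pics/t_{n}.png",c["pixels"])
    if n!="wrist": im.append(cv2.resize(c["pixels"][y0:y1,x0:x1],(380,380)))
cv2.imwrite("pics/t.png",np.hstack(im))
u=np.array([np.cos(np.radians(11.2)),np.sin(np.radians(11.2)),0]);v=np.array([-u[1],u[0],0]);H=np.array([.5027,-.2193,.029])-.008*u
t=.5;e=np.cos(t)*u+[0,0,np.sin(t)];n3=-np.sin(t)*u+[0,0,np.cos(t)]
P=[H+a*e+b*v+.011*n3 for a,b in((.058,.028),(.058,-.028),(-.022,-.028),(-.022,.028))]
for n in C: print(n,proj(C[n],P).round(1).tolist())
print(np.round(P,4).tolist())
```

```text
scene [[234.0, 346.0], [191.0, 350.0], [208.0, 322.0], [248.0, 318.0]]
top [[460.0, 272.0], [431.0, 278.0], [426.0, 235.0], [456.0, 229.0]]
wrist [[365.0, 311.0], [365.0, 423.0], [292.0, 423.0], [294.0, 311.0]]
scene [[247.3, 316.2], [231.8, 345.9], [190.1, 349.6], [206.9, 321.2]]
top [[426.4, 236.0], [456.4, 229.6], [460.6, 270.3], [431.4, 276.8]]
wrist [[368.0, 423.0], [292.6, 423.2], [294.0, 314.1], [365.5, 313.8]]
[[0.5342, -0.1845, 0.0665], [0.545, -0.2395, 0.0665], [0.4762, -0.2531, 0.0281], [0.4653, -0.1982, 0.0281]]
```

View pics/t.png

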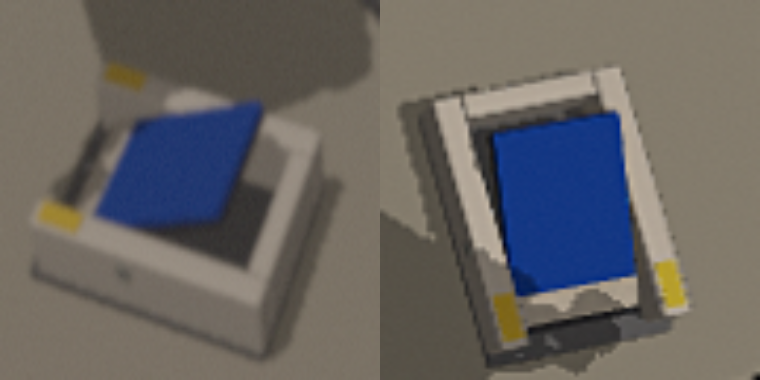

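View pics/t_wrist.png

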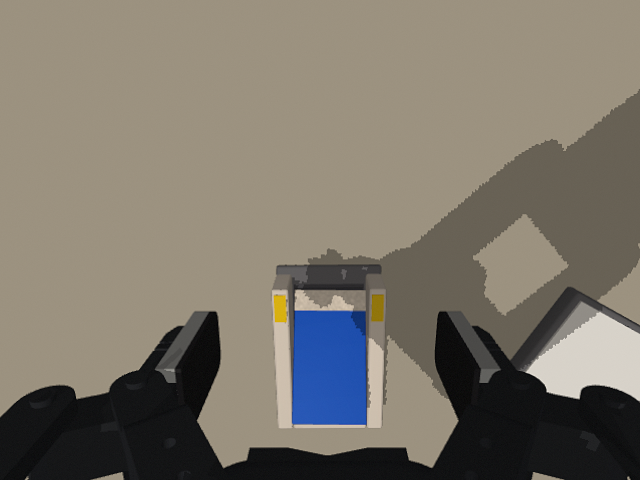

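The tipped plate fits the 0.50 rad stop within about 2 px in all three views. The raised edge is at wrist row 423, columns 292-365. Next I'll rotate the tool square to the plate and work out the approach.

>>> advance(moves=[0, 0, 0, 0, -0.125, 0, 0, 0, 0, 0, -0.125, 0, 0, 0, 0, 0, -0.125, 0, 0, 0, 0, 0, -0.125, 0, 0, 0, 0, 0, 0, 0])

```text
clock: 7.0
tool_pos: [0.393, -0.2399, 0.1866]
tcp_rot: [0.245, -0.09, 0.965, 0.026]
wrist_force: [-0.3, -0.2, -0.2]
opening: 0.0747
grip_force: 0.0
```

Create g.py:
```python
from h import *
y=np.radians(11.2);u=np.array([np.cos(y),np.sin(y),0]);v=np.array([-u[1],u[0],0]);H=np.array([.5027,-.2193,.029])-.008*u
t=.5;e=np.cos(t)*u+[0,0,np.sin(t)];n=-np.sin(t)*u+[0,0,np.cos(t)]
T=H+.042*e+.0023*n
s=readout.state();M=R.from_quat(s["tcp_rot"],scalar_first=True).as_matrix()
D=np.c_[-e,v,-n]
print("dpos tool",(M.T@(T-s["tool_pos"])).round(4),"rotvec",R.from_matrix(M.T@D).as_rotvec().round(4),s["joints"].round(2))
```

```bash
python3 g.py
```

Run:
```python
from h import *
C={n:vision.read_camera(n) for n in("scene","top")}
for a,b in(((426,235),(248,318)),((456,229),(234,346)),((460,272),(191,350)),((431,278),(208,322))):
    P,r=tri(C["top"],a,C["scene"],b);print(P.round(4),round(r,4))
```

```text
dpos tool [-0.0576 -0.0009  0.1856] rotvec [ 0.0013 -0.0015 -0.0091] [-0.89 -0.36  1.93  0.45  1.35 -2.7 ]
[ 0.5361 -0.1848  0.0639] 0.0012
[ 0.5469 -0.2383  0.066 ] 0.0017
[ 0.4745 -0.2519  0.0245] 0.0027
[ 0.4645 -0.1972  0.0243] 0.0027
```

Create w.py:
```python
import sys,pickle
from h import *
c=vision.read_camera("wrist");cv2.imwrite(f"pics/{sys.argv[1]}.png",c["pixels"]);q=quad(blue(c))[0];q=q[np.lexsort((q[:,0],q[:,1]//40))]
print(q.tolist());pickle.dump((c,q),open(sys.argv[1]+".pkl","wb"))
from g import *
print(proj(c,[H+a*e+b*v+.011*n for a,b in((.058,.028),(.058,-.028),(-.022,-.028),(-.022,.028))]).round(1).tolist())
```

```bash
python3 w.py wa
```

```text
[[292.0, 201.0], [365.0, 201.0], [294.0, 300.0], [361.0, 300.0]]
dpos tool [-0.0547  0.      0.1872] rotvec [-0.0009 -0.0029 -0.0044] [-0.89 -0.36  1.92  0.45  1.36 -2.7 ]
[[363.3, 300.2], [294.4, 300.6], [291.5, 203.8], [365.1, 203.3]]
```

>>> advance(moves=[-0.0290, 0, 0, 0, 0, -0.009, -0.0286, 0, 0.03, 0, 0, 0, 0, 0, 0.04, 0, 0, 0, 0, 0, 0.04, 0, 0, 0, 0, 0, 0, 0, 0, 0])

```text
clock: 7.65
tool_pos: [0.4962, -0.2171, 0.1151]
tcp_rot: [0.242, -0.098, 0.965, 0.026]
wrist_force: [-1.0, 0.2, 0.1]
opening: 0.0752
grip_force: 0.0
```

```bash
python3 w.py wb
```

```text
[[263.0, 127.0], [381.0, 129.0], [267.0, 292.0], [373.0, 294.0]]
dpos tool [ 0.0023 -0.0023  0.0752] rotvec [ 0.0036 -0.0052  0.0061] [-0.67 -0.09  1.84  0.42  1.1  -2.59]
[[375.6, 293.0], [267.8, 292.7], [262.0, 133.7], [381.9, 134.3]]
```

Run:
```python
from h import *
import pickle
from g import *
a,p=pickle.load(open("wa.pkl","rb"));b,q=pickle.load(open("wb.pkl","rb"))
for i in range(4):
    P,r=tri(a,p[i],b,q[i]);d=P-H;print(P.round(4),round(r,4),"s,y,h mm",(1000*np.array([d@e,d@v,d@n])).round(1))
```

```text
dpos tool [ 0.0023 -0.0023  0.0752] rotvec [ 0.0036 -0.0052  0.0061] [-0.67 -0.09  1.84  0.42  1.1  -2.59]
[ 0.4713 -0.253   0.0305] 0.0004 s,y,h mm [-25.  -27.   15.4]
[ 0.4621 -0.1994  0.0293] 0.0005 s,y,h mm [-24.4  27.4  13.7]
[ 0.5443 -0.2399  0.0666] 0.0001 s,y,h mm [ 57.3 -28.3  11.5]
[ 0.5329 -0.1866  0.0679] 0.0009 s,y,h mm [57.3 26.2 13.1]
```

Two-place wrist triangulation puts the raised edge at s ≈ 57 mm, h ≈ 11-13 mm, which matches the model. Approaching and gripping.

>>> advance(moves=[0.002, -0.003, 0.04, 0, 0, 0, 0, 0, 0.025, 0, 0, 0, 0, 0, 0.01, 0, 0, 0, 0, 0, 0, 0, 0, 0])

```text
clock: 8.1
tool_pos: [0.531, -0.2168, 0.0551]
tcp_rot: [0.246, -0.097, 0.964, 0.023]
wrist_force: [-0.2, 0.7, 0.1]
opening: 0.075
grip_force: 0.0
```

```bash
python3 g.py
```

```text
dpos tool [0.0023 0.0031 0.0032] rotvec [-0.0015 -0.0004  0.006 ] [-0.63  0.08  1.81  0.45  0.94 -2.61]
```

>>> advance(moves=[0, 0, 0, 0, 0, 0, 0, 0, 0, 0, 0, 0, 0, 0, 0, 0, 0, 0, 0, 0, 0, 0, 0, 0, 0, 0, 0, 0, 0, 0], jaw=0.05, squeeze=40)

```text
clock: 8.6
tool_pos: [0.531, -0.2174, 0.0556]
tcp_rot: [0.247, -0.097, 0.964, 0.022]
wrist_force: [0.4, -0.3, 2.7]
opening: 0.05
grip_force: 1.3
```

The fingers closed over the top of the plate (opening 50 mm, 2.7 N up), so the plate lies a little lower than modelled. I'll open and look.

>>> advance(moves=[0, 0, 0, 0, 0, 0, 0, 0, 0, 0, 0, 0, 0, 0, 0, 0, 0, 0], jaw=0.068)

```text
clock: 8.9
tool_pos: [0.5303, -0.2167, 0.0541]
tcp_rot: [0.246, -0.097, 0.964, 0.023]
wrist_force: [0.5, 1.4, -0.5]
opening: 0.068
grip_force: 0.0
```

```bash
python3 w.py wc
```

Run:
```python
from h import *
c=vision.read_camera("scene");cv2.imwrite("pics/s3.png",cv2.resize(c["pixels"][240:400,130:330],(800,640))[:600])
```

```text
[[249.0, 128.0], [430.0, 133.0], [257.0, 360.0], [407.0, 363.0]]
dpos tool [0.0013 0.0029 0.0027] rotvec [-0.0015 -0.0006  0.005 ] [-0.63  0.08  1.81  0.45  0.94 -2.61]
[[414.6, 368.1], [260.5, 367.2], [250.2, 141.4], [430.9, 142.3]]
```

View pics/wc.png

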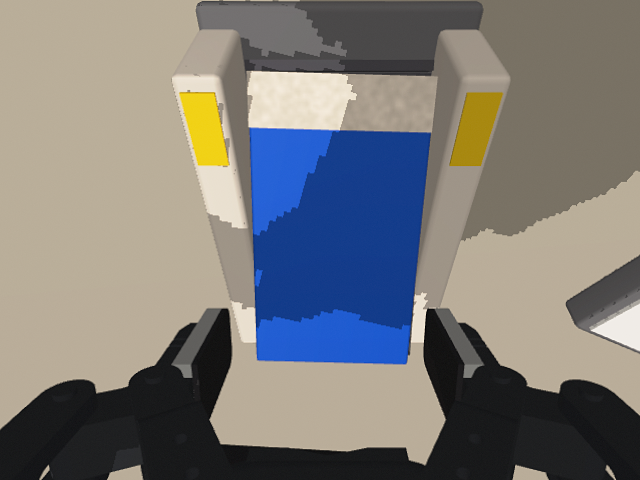

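View pics/s3.png

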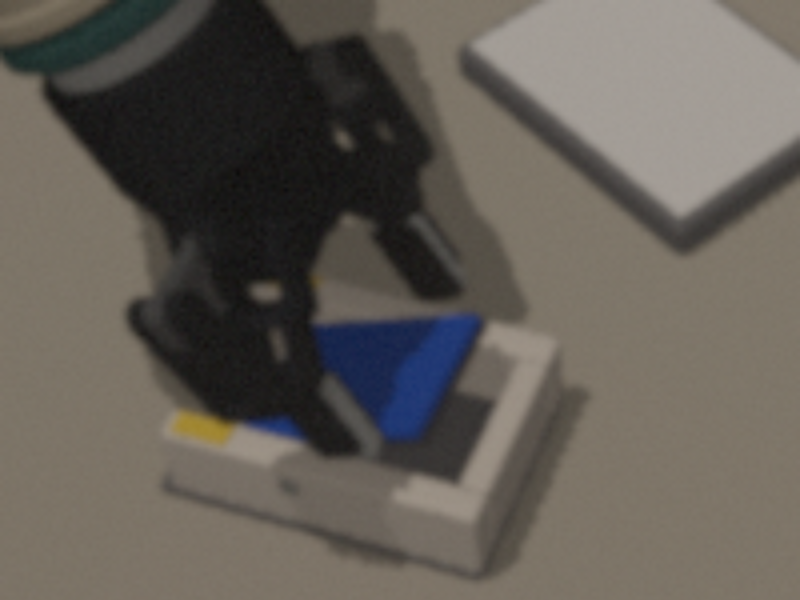

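The scene view shows the fingers astride the plate. The plate's raised corners are at (251,319) and (235,349), about 3 mm lower than before. The TCP stopped 3 mm short, so the tips skated over the top edge and nudged the bed to about 0.45 rad; it is still up. I'll advance 5 mm with the tilt matched and check depth before closing.

>>> advance(moves=[0, 0.002, 0.003, 0, 0.025, 0, 0, 0, 0.0021, 0, 0.025, 0, 0, 0, 0, 0, 0, 0, 0, 0, 0, 0, 0, 0])

```text
clock: 9.4
tool_pos: [0.5327, -0.2144, 0.05]
tcp_rot: [0.222, -0.098, 0.97, 0.02]
wrist_force: [-0.3, 0.6, -0.6]
opening: 0.0683
grip_force: 0.0
```

```bash
python3 w.py wd
```

```text
[[242.0, 124.0], [425.0, 129.0], [249.0, 366.0], [404.0, 370.0]]
dpos tool [ 0.0018  0.0011 -0.0021] rotvec [-0.0019 -0.0497  0.0053] [-0.6   0.1   1.78  0.39  0.96 -2.55]
[[412.6, 374.4], [252.6, 373.3], [243.1, 138.3], [426.4, 139.3]]
```

>>> advance(moves=[0, 0, 0, 0, 0, 0, 0, 0, 0, 0, 0, 0, 0, 0, 0, 0, 0, 0, 0, 0, 0, 0, 0, 0, 0, 0, 0, 0, 0, 0], jaw=0.045, squeeze=40)

```text
clock: 9.95
tool_pos: [0.5325, -0.2146, 0.0501]
tcp_rot: [0.222, -0.097, 0.97, 0.02]
wrist_force: [-1.1, -0.1, 0.9]
opening: 0.0544
grip_force: 41.9
```

```bash
python3 g.py
```

```text
dpos tool [ 0.0017  0.0011 -0.002 ] rotvec [-0.0022 -0.05    0.0051] [-0.6   0.1   1.78  0.39  0.96 -2.55]
```

Gripped: 54.4 mm opening, 42 N. Lifting along the normal, then levelling.

>>> advance(moves=[0, 0, -0.01, 0, 0, 0, 0, 0, -0.02, 0, 0, 0, 0, 0, -0.03, 0, 0, 0, 0, 0, -0.03, 0, 0, 0, 0, 0, -0.03, 0, 0.1, 0, 0, 0, 0, 0, 0.1, 0, 0, 0, 0, 0, 0.1, 0, 0, 0, 0, 0, 0.1, 0, 0, 0, 0, 0, 0.05, 0, 0, 0, 0, 0, 0, 0])

```text
clock: 10.95
tool_pos: [0.4819, -0.224, 0.1583]
tcp_rot: [-0.0, -0.1, 0.995, -0.002]
wrist_force: [-0.1, 0.6, -1.4]
opening: 0.0542
grip_force: 42.5
```

Run:
```python
from h import *
a=vision.read_camera("wrist");b=vision.read_camera("scene");s=readout.state()
print(s["tool_pos"],R.from_quat(s["tcp_rot"],scalar_first=True).as_matrix().round(3).tolist(),s["joints"].round(2))
for c in(a,b):
    m=blue(c)
    if c is b: m[:200]=0
    print(quad(m)[0].tolist())
print(box(a,blue(a),s["tool_pos"][2]+.009))
cv2.imwrite("pics/h.png",np.hstack([cv2.resize(a["pixels"],(400,300)),cv2.resize(b["pixels"][180:400,100:393],(400,300))]))
```

```text
[ 0.48116059 -0.22428063  0.15813823] [[-0.98, -0.198, 0.002], [-0.198, 0.98, -0.004], [-0.001, -0.004, -1.0]] [-0.5   0.1   1.5  -0.    1.54 -2.27]
[[424.0, 130.0], [403.0, 369.0], [249.0, 365.0], [242.0, 125.0]]
[[211.0, 261.0], [198.0, 281.0], [191.0, 282.0], [183.0, 257.0]]
[ 454.2 -229.8   82.4   54.8   10. ]
```

View pics/h.png

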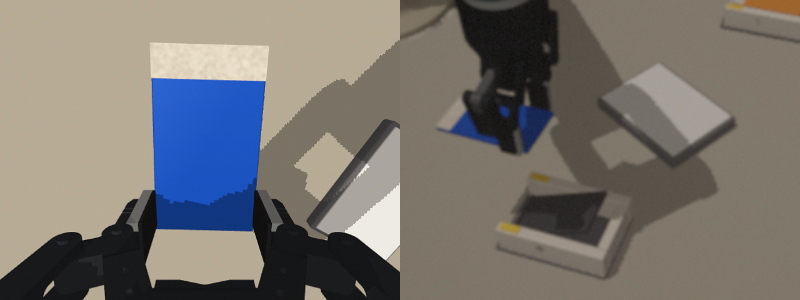

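The plate is held level-ish with its band end at upper left, clear of the dock. Next is the plate pose relative to the tool, from the wrist image.

Create p.py:
```python
from h import *
s=readout.state();c=vision.read_camera("wrist");M=R.from_quat(s["tcp_rot"],scalar_first=True).as_matrix();T=s["tool_pos"]
q=quad(blue(c))[0];z=T[2]+.009
P=plane(c,q,z);i=np.argsort((P-T)@-M[:,0]);lo,hi=P[i[:2]],P[i[2:]]
print("widths lo,hi",np.linalg.norm(lo[0]-lo[1]),np.linalg.norm(hi[0]-hi[1]))
o=np.array(c["view"]);o=-o[:3,:3].T@o[:3,3];print("cam height over plate",o[2]-z, "dist lo,hi",np.linalg.norm(lo.mean(0)-o),np.linalg.norm(hi.mean(0)-o))
d=hi.mean(0)-lo.mean(0);d/=np.linalg.norm(d);yaw=np.arctan2(d[1],d[0])
b=box(c,blue(c),z);yaw=np.radians(b[4]);d=np.array([np.cos(yaw),np.sin(yaw),0])
C=hi.mean(0)+.0004*d-.05*d;print("centre",C.round(4),"yaw deg",b[4],"C-T tool",(M.T@(C-T)).round(4))
G=np.array([.5075,-.0045,.02]);w=np.radians(-18);D=w-yaw
rz=R.from_euler('z',D).as_matrix();Tn=G+[0,0,0]+rz@(T-C)
print("turn",D,"now-tool move (xy) with current axes",(M.T@(Tn-T))[:2].round(4),"final axes",((rz@M).T@(Tn-T))[:2].round(4),"T",T.round(4))
```

```bash
python3 p.py
```

```text
widths lo,hi 0.05458426047950917 0.05470871715275874
cam height over plate 0.13324119801537987 dist lo,hi 0.13330812051784513 0.15873281643277964
centre [ 0.445  -0.2316  0.1671] yaw deg 9.9 C-T tool [ 0.0369 -0.0001 -0.009 ]
turn -0.48694686130641796 now-tool move (xy) with current axes [-0.1018  0.1936] final axes [0.0004 0.2189] T [ 0.4812 -0.2243  0.1581]
```

>>> advance(moves=[-0.017, 0.0322, 0, 0, 0, 0, -0.017, 0.0322, 0, 0, 0, 0, -0.017, 0.0323, 0, 0, 0, 0, -0.017, 0.0323, 0, 0, 0, 0, -0.017, 0.0323, 0, 0, 0, 0, -0.0168, 0.0323, 0, 0, 0, 0, 0, 0, 0, 0, 0, 0.122, 0, 0, 0, 0, 0, 0.122, 0, 0, 0, 0, 0, 0.122, 0, 0, 0, 0, 0, 0.121, 0, 0, 0, 0, 0, 0])

```text
clock: 12.2
tool_pos: [0.5424, -0.0149, 0.1575]
tcp_rot: [0.001, 0.144, 0.99, -0.002]
wrist_force: [0.5, -0.7, -0.5]
opening: 0.0542
grip_force: 42.5
```

```bash
python3 p.py
```

```text
widths lo,hi 0.054541301845103175 0.054735501018600835
cam height over plate 0.13312479547824577 dist lo,hi 0.13320182809043346 0.158808816886874
centre [ 0.5075 -0.0045  0.1665] yaw deg -18.1 C-T tool [ 0.0364 -0.     -0.0091]
turn 0.0017453292519943875 now-tool move (xy) with current axes [0.0004 0.0005] final axes [0.0004 0.0005] T [ 0.5424 -0.0149  0.1575]
```

>>> advance(moves=[0, 0, 0.03, 0, 0, 0, 0, 0, 0.04, 0, 0, 0, 0, 0, 0.03, 0, 0, 0, 0, 0, 0.02, 0, 0, 0, 0, 0, 0.01, 0, 0, 0, 0, 0, 0.004, 0, 0, 0, 0, 0, 0.002, 0, 0, 0, 0, 0, 0, 0, 0, 0])

```text
clock: 13.05
tool_pos: [0.5436, -0.0151, 0.0224]
tcp_rot: [0.002, 0.143, 0.99, -0.002]
wrist_force: [-1.2, 0.4, -1.9]
opening: 0.0544
grip_force: 42.5
```

>>> advance(moves=[0, 0, 0.001, 0, 0, 0, 0, 0, 0.001, 0, 0, 0, 0, 0, 0.001, 0, 0, 0])

```text
clock: 13.35
tool_pos: [0.5432, -0.0151, 0.0187]
tcp_rot: [0.001, 0.143, 0.99, -0.002]
wrist_force: [-0.4, 0.2, -0.4]
opening: 0.0542
grip_force: 42.5
```

>>> advance(moves=[0, 0, 0.001, 0, 0, 0, 0, 0, 0, 0, 0, 0])

```text
clock: 13.55
tool_pos: [0.5429, -0.015, 0.0173]
tcp_rot: [0.001, 0.143, 0.99, -0.002]
wrist_force: [0.8, -0.5, -0.5]
opening: 0.0543
grip_force: 42.6
```

>>> advance(moves=[0, 0, 0.0005, 0, 0, 0, 0, 0, 0, 0, 0, 0])

```text
clock: 13.75
tool_pos: [0.543, -0.015, 0.0171]
tcp_rot: [0.001, 0.143, 0.99, -0.002]
wrist_force: [-1.1, -0.9, 0.3]
opening: 0.0542
grip_force: 42.8
```

>>> advance(moves=[0, 0, 0.0005, 0, 0, 0, 0, 0, 0, 0, 0, 0])

```text
clock: 13.95
tool_pos: [0.543, -0.0151, 0.017]
tcp_rot: [0.001, 0.143, 0.99, -0.002]
wrist_force: [-2.2, 0.4, 5.4]
opening: 0.0543
grip_force: 43.2
```

>>> advance(moves=[0, 0, 0.0005, 0, 0, 0, 0, 0, 0, 0, 0, 0])

```text
clock: 14.15
tool_pos: [0.543, -0.015, 0.017]
tcp_rot: [0.001, 0.143, 0.99, -0.002]
wrist_force: [-5.4, 1.0, 8.8]
opening: 0.0544
grip_force: 43.6
```

Contact at 9 N. Easing off and releasing gently.

>>> advance(moves=[0, 0, -0.0006, 0, 0, 0, 0, 0, 0, 0, 0, 0], squeeze=20)

```text
clock: 14.35
tool_pos: [0.543, -0.015, 0.017]
tcp_rot: [0.001, 0.143, 0.99, -0.002]
wrist_force: [-3.4, 0.2, 5.5]
opening: 0.054
grip_force: 43.3
```

>>> advance(moves=[0, 0, 0, 0, 0, 0, 0, 0, 0, 0, 0, 0, 0, 0, 0, 0, 0, 0], jaw=0.066)

```text
clock: 14.65
tool_pos: [0.5428, -0.0151, 0.0161]
tcp_rot: [0.001, 0.143, 0.99, -0.002]
wrist_force: [-0.3, -0.2, 0.5]
opening: 0.0661
grip_force: 0.0
```

```bash
python3 p.py|sed -n '1p;3,4p'
```

```text
widths lo,hi 0.05490119835197672 0.05516678771869248
centre [ 0.5088 -0.0047  0.0251] yaw deg -18.1 C-T tool [ 0.0356  0.0002 -0.0091]
turn 0.0017453292519943875 now-tool move (xy) with current axes [ 0.0013 -0.0001] final axes [ 0.0013 -0.0001] T [ 0.5428 -0.0151  0.0161]
```

>>> advance(moves=[0, 0, -0.01, 0, 0, 0, 0, 0, -0.03, 0, 0, 0, 0, 0, -0.04, 0, 0, 0, 0, 0, -0.04, 0, 0, 0, 0.05, 0, -0.01, 0, 0, 0, 0.05, 0, 0, 0, 0, 0, 0.05, 0, 0, 0, 0, 0, 0, 0, 0, 0, 0, 0])

```text
clock: 15.5
tool_pos: [0.3951, 0.029, 0.1455]
tcp_rot: [0.0, 0.143, 0.99, -0.002]
wrist_force: [0.6, 0.8, 0.0]
opening: 0.0663
grip_force: 0.0
```

Run:
```python
from h import *
ims=[]
for n in("top","scene"):
    c=vision.read_camera(n);m=blue(c);m[:200]=0;m[:,:280 if n=="top" else 240]=0;print(n,m.sum(),box(c,m,.025) if m.sum()>50 else "")
    ims.append(cv2.resize(c["pixels"][190:390,160:493],(400,240)))
cv2.imwrite("pics/f.png",np.hstack(ims))
```

```text
top 1125 [518.7  -7.1  77.9  54.7 -16.9]
scene 530 [485.5  -2.9   5.5   5.1  29.5]
```

View pics/f.png

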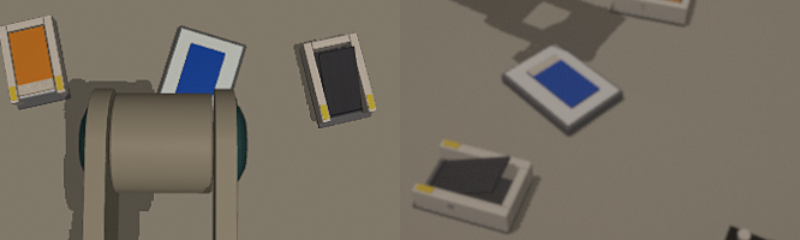

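The plate lies flat and centred on the pad, in line with its length. The amber glass is undisturbed, the blue bed is still tipped and the robot is clear of everything.

```bash
python3 -c "
from station import arm, vision, job, readout
print(job.finish_job())"
```

```text
the job is handed in; nothing more can be done
None
```

The job is handed in at about 15.6 s: the blue glass lies flat within about 1.5 mm of the pad's centre, along its length, set down under contact and not dropped. The amber glass is untouched, and a missed first grip eased the tipped bed from 0.50 to about 0.45 rad, but it stayed up.

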